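# Empty the tipping pan of the counting scale and zero it

### The job

Lift the scale's pan by its bar handle to 50 degrees (never past 60) and hold it there for a second or two so that both disc packs slide into the grey tote, then lower it gently until it is fully level again and let go. Then take the stylus from its holder, press the scale's recessed zero button all the way down with its tip, and put the stylus back upright and fully home in its holder, leaving the mug, screwdriver and nearby disc stacks where they are.

Things in the scene. Friction and masses are not known exactly. Their poses are not given: they have to be found in the camera images.
- scale: bench scale fixed to the table: grey base 290 x 150, its top 50 above the table. Origin on the table; x points away from the robot at yaw 0, z up. Above the base is a hinged pan; nearer the robot (-x) is a raised black console (70 x 110, top at z 76) with the zero button in it
- pan (a joint): tilt of the aluminium pan, rad: 0 level (on its stop), 0.873 is 50 degrees, end stop 1.3. Hinge axis parallel to the scale's x through (0, -100, 90) in the scale's frame, near the open lip. The pan is 190 wide (x) and spans y -115 to +85 of the scale; walls 32 high on three sides. Lifting its +y end tips it towards -y; unsupported it falls back to level
- pan_handle (a point): middle of the pan's handle: a round steel bar 12 thick, 110 long, parallel to the scale's x, 60 out from the pan's rear wall, carried by a 12 thick arm at each end. 245 from the hinge axis and 12 above it when level (scale frame: 0, 145, 102). The point turns with the pan
- pan_floor (a point): point on the top of the pan's floor, 85 from the hinge; turns with the pan. A thin fixed rod outside the pan's +x side, 110 long from the hinge, slopes at exactly 50 degrees: the pan is at 50 when its side walls are parallel to the rod
- tote: open grey plastic tote, 240 (x) x 220 (y) x 60 tall, walls 5, standing under the pan's lip on the scale's -y side. Fixed. Origin under its centre, on the table
- pack_a: pack of pressed mesh discs, 64 dia x 24 tall, lying in the pan. Origin at the centre of its underside
- pack_b: the other such pack in the pan, same size and origin
- zero_button (a joint): travel of the zero button, m: 0 up, 0.005 fully down; about 5 N
- zero_top (a point): centre of the button's top (20 dia), at the scale's (-140, 15, 68), 8 below the console's top in a round well 24 dia: fingers do not fit
- stylus: stylus standing upright, tip down, in its holder: steel tip 10 dia and 48 long, above it a black round handle 20 dia from 56 to 130 above the tip, with a flange 26 dia at 48 to 53. Origin at the end of the tip, z up the handle. 0.06 kg
- stylus_holder: dark steel block 70 x 70 x 60 tall, fixed, with a hole 14 dia and 55 deep in its top centre, its mouth chamfered 3. The stylus's flange rests on the block's top. Origin under its centre, on the table
- disc_stack: bystander: column of pressed mesh discs, 60 dia x 90 tall
- loose_disc: bystander: low pile of discs, 64 dia x 12 tall
- mug: bystander: white mug with a handle, 80 dia x 90 tall
- screwdriver: bystander: screwdriver lying flat

How it is judged:
On the way, in this order (a step that is already met when the one before it is completed fails the run):
1. the pan is held at 50 degrees (44 to 56) (value of joint pan between 0.768 and 0.977 rad), for 0.8 s.
2. both packs are in the tote, the pan is level again and let go (x of pack_a in the frame of tote between -0.116 and 0.116 m and y of pack_a in the frame of tote between -0.106 and 0.106 m and z of each of pack_a, pack_b in the frame of tote below 0.06 m and x of pack_b in the frame of tote between -0.116 and 0.116 m and y of pack_b in the frame of tote between -0.106 and 0.106 m and value of joint pan below 0.03 rad and contact force between the fingers and pan below 0.1 N), for 0.2 s.
3. the zero button is fully pressed (over 4 mm) by the stylus (value of joint zero_button above 0.004 m and contact force between stylus and zero_button above 1 N), for 0.05 s.
At the end, for the whole second after the job is handed in: Both packs lie at rest inside the tote, the pan is level (under 0.03 rad), the zero button is up again (under 1 mm), and the stylus stands released and at rest in its holder, fully home (tip within 8 mm of the hole's axis, within 6 mm of full depth, leaning under 0.1 rad) (x of pack_a in the frame of tote between -0.116 and 0.116 m and y of pack_a in the frame of tote between -0.106 and 0.106 m and z of each of pack_a, pack_b in the frame of tote below 0.06 m and x of pack_b in the frame of tote between -0.116 and 0.116 m and y of pack_b in the frame of tote between -0.106 and 0.106 m and value of joint pan below 0.03 rad and value of joint zero_button below 0.001 m and horizontal distance between stylus and stylus_holder below 0.008 m and z of stylus in the frame of stylus_holder below 0.018 m and angle between stylus's own z axis and vertical below 0.1 rad and linear speed of each of stylus, pack_a, pack_b below 0.02 m/s); the robot touches nothing.
It fails at once if the pan is tipped past 60 degrees (value of joint pan above 1.06 rad).
It fails at once if the pan is let fall (faster than 2.5 rad/s) (velocity of joint pan below -2.5 rad/s).
It fails at once if a bystander is moved by more than 30 mm (distance of any of disc_stack, loose_disc, mug, screwdriver from where it was at the start of the episode above 0.03 m).
It also fails if it takes over 72 s, if anything falls off the work surface, if the arm or the gripper's body presses on something with over 40 N, if the wrist force passes 120 N, or if a joint passes its speed limit or range.

### The arm

A 6-joint arm with a two-finger parallel gripper is mounted at the origin on the work surface. World frame = base frame: x ahead of the robot, y to its left, z up, the work surface at z = 0. Lengths are in m, angles in rad, forces in N, time in s.
With the tool pointing down it reaches from about 0.375 to 0.825 m from the base axis. Payload 5.5 kg.
Tool frame: the origin (TCP) lies on the centre line of the jaws, within the pads' length; the fingertips stand 11 mm ahead of it and the grasp point (between the pads) lies 8 mm behind it; z points along the fingers, y is the line along which they close (so a half turn about z gives the same grasp; the last joint's range is limited). The gripper opens to 85 mm and grips with 20 to 120 N. Pads are 22 mm wide; open, the fingers measure 114 mm over their backs; the gripper's body (76 mm by 85 mm) begins 54 mm behind the grasp point. The pads swing forward as they close: fully open they stand 13 mm farther back than shut.
Start: joints at [-1.205, 0.314, -0.047, 1.21, 0, 1.571], TCP at [0.215, -0.56, 0.242] pointing down, gripper open.
Joint ranges: [-2.67, 2.67], [-0.69, 1.73], [-1.03, 1.25], [-2.08, 2.16], [-1.42, 1.45], [-3.14, 3.14]. Speed limits (rad/s): [2.39, 2.39, 3.01, 3.14, 3.14, 3.14].

### API

Orientations are given as a unit quaternion [x, y, z, w].
In Python, from workcell import ctrl, read_camera, workorder gives the robot as it stands.
- The arm moves only by the tool step_arm, never from a script. Its argument "targets" is a list of rows, each an object with "linear": the shift along the tool's x, y, z in units of 10 cm (1.0 is 10 cm), a list of three; "turn": the turn, a rotation vector about the tool's x, y, z in units of pi rad (1.0 is pi rad), a list of three; "gripper": the opening, from 0 (shut) to 1 (fully open). In form: [{"linear": [tx, ty, tz], "turn": [rx, ry, rz], "gripper": gripper}, ...]. A call has 1 to 12 rows; each row is the pose to reach, as a shift and turn from the pose commanded when the call began, along the tool's axes at that moment, turning the shorter way round; what a row does not reach only later rows make up. A row lasts 1/10 s, in which the tool goes at most 50 mm and 8.59 degrees, less where a joint would pass 70% of its speed; a pose out of reach is approached as far as the arm can. A call with a number of a shift or a turn outside -1 to 1 is refused whole. A call with a gripper value outside its range is refused whole. The fingers move at their own pace and stop on an object; "force" is the grip in N (left out, the last holds). Time passes only in rows, so rows that repeat a pose let the fingers close. It gives the time, the measured TCP pose, the force, the opening and the grip force at its end, in the units of the state.
- ctrl.get_obs(): the state, without advancing time (a new reading comes with each control period).
- read_camera(name): name is "scene" or "top" or "wrist"; returns a dict with "color" (384x512x3 uint8, blue, green, red), "K" (3x3 intrinsics, pixels), "camera_from_world" (4x4, takes a point from world to camera coordinates); the wrist camera has in their place "hand_eye" (4x4, takes a point from camera to tool coordinates, whose origin is the TCP and whose axes are the flange's). Camera axes: x right, y down, z forward; pixel columns grow to the right and rows downward; lengths in m; the calibration is good to about 2 mm. A picture is of the moment at which its call begins: read the wrist's pose just before it. There is no depth.
- workorder.hand_in(): hands the job in; it is judged then, once.
The state is a dict: "time_s": time; "qpos": joint angles; "joint_vel": joint speeds; "joint_efforts": joint torques, N m; "position": TCP position; "tool_rot": TCP orientation; "wrist_force": force on the tool from outside, world axes, zero at the start; "ft_torque": the same for the moment, N m; "opening": opening from 0.0 (shut) to 1.0 (fully open); "grasp_force": force on a finger pad.
Only numpy, scipy, OpenCV 4.12 (cv2) and the standard library are available. Lean on these libraries where they do the work, as an engineer would, in place of code of your own. Each camera call takes 0.05 s, during which the arm holds its last target. There are 200 camera calls.

## Working session

There is one attempt and no reset: what is moved stays moved. The work goes in short steps, Python scripts to look and compute and a tool call to move; the robot and the scene stay as the last step left them, time stands still between calls to the robot, and variables do not carry over. Pictures are saved under pics/ and viewed, at most 10 in all, crops included, and the job is handed in when it is done.

Besides the shell and the picture viewer there is one more tool, called after "Call:" by a JSON object that holds its "name" and its "arguments". step_arm: Moves the arm, as the interface text tells. Its arguments: {"type":"object","properties":{"targets":{"type":"array"},"force":{"type":"number"}},"required":["targets"]}

```bash
mkdir -p pics; ls; cat > h.py <<'E'
import numpy as np, cv2
from scipy.spatial.transform import Rotation as R
from workcell import ctrl, read_camera, workorder
def ray(c,uv):
    K=c["K"];T=np.linalg.inv(c["camera_from_world"]);d=T[:3,:3]@np.linalg.inv(K)@np.array([uv[0],uv[1],1.]);return T[:3,3],d
def onz(c,uv,z):
    o,d=ray(c,uv);return o+d*(z-o[2])/d[2]
def proj(c,p):
    q=c["camera_from_world"]@np.r_[p,1.];q=c["K"]@q[:3];return q[:2]/q[2]
E
python3 - <<'E'
from h import *
import pickle
for n in("scene","top"):
    c=read_camera(n);pickle.dump(c,open(n+".pkl","wb"));cv2.imwrite(f"pics/{n}0.png",cv2.resize(c["color"],(800,600),interpolation=cv2.INTER_CUBIC))
    print(n,np.round(np.linalg.inv(c["camera_from_world"])[:3],3),c["K"])
o=ctrl.get_obs();print(o)
E
```

```text
pics
scene [[ 0.587  0.442 -0.678  1.403]
 [ 0.809 -0.336  0.481 -0.552]
 [-0.016 -0.832 -0.555  0.807]] [[480.26249784   0.         261.83595343]
 [  0.         480.26249784 191.56334277]
 [  0.           0.           1.        ]]
top [[ 0.025 -0.993  0.117  0.409]
 [-1.    -0.026 -0.008  0.073]
 [ 0.011 -0.117 -0.993  1.332]] [[429.92386918   0.         253.11983257]
 [  0.         429.92386918 200.69914556]
 [  0.           0.           1.        ]]
{'time_s': 0.1, 'qpos': array([-1.20499518e+00,  3.14157521e-01, -4.80067577e-02,  1.21021872e+00,
       -9.47007771e-06,  1.57079440e+00]), 'joint_vel': array([-0.00309794, -0.00085785,  0.00119444, -0.00135642, -0.00049473,
        0.00090423]), 'joint_efforts': array([-1.54059326e-04, -5.40767205e+01,  3.40542483e+01,  1.11614619e-02,
        1.04824676e-04, -1.30535523e-05]), 'position': array([ 0.21442703, -0.55981102,  0.24150733]), 'tool_rot': array([ 9.83319781e-01,  1.81883421e-01, -1.48949285e-04, -7.79242405e-04]), 'wrist_force': array([0.59249762, 1.12883616, 0.26186246]), 'ft_torque': array([-0.01576717,  0.0118168 , -0.02015664]), 'grasp_force': 0.0, 'opening': 0.9999207353127851}
```

View pics/scene0.png

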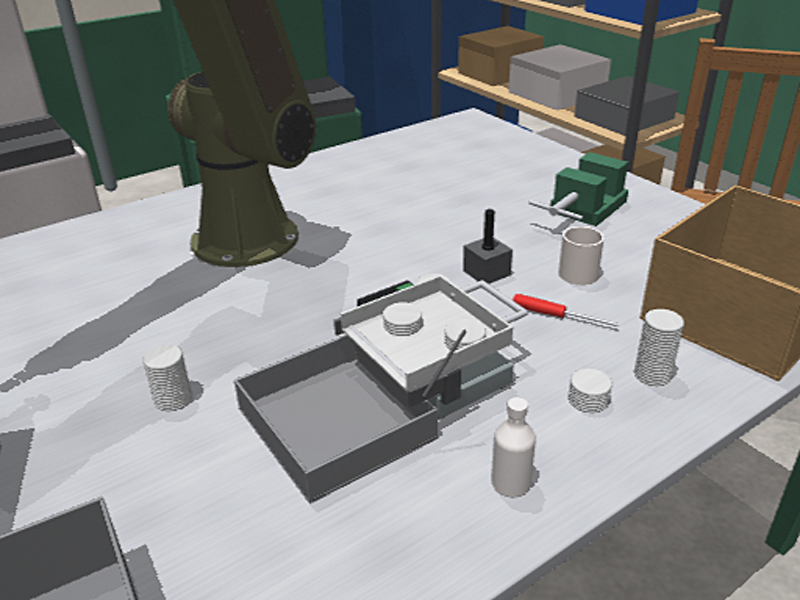

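View pics/top0.png

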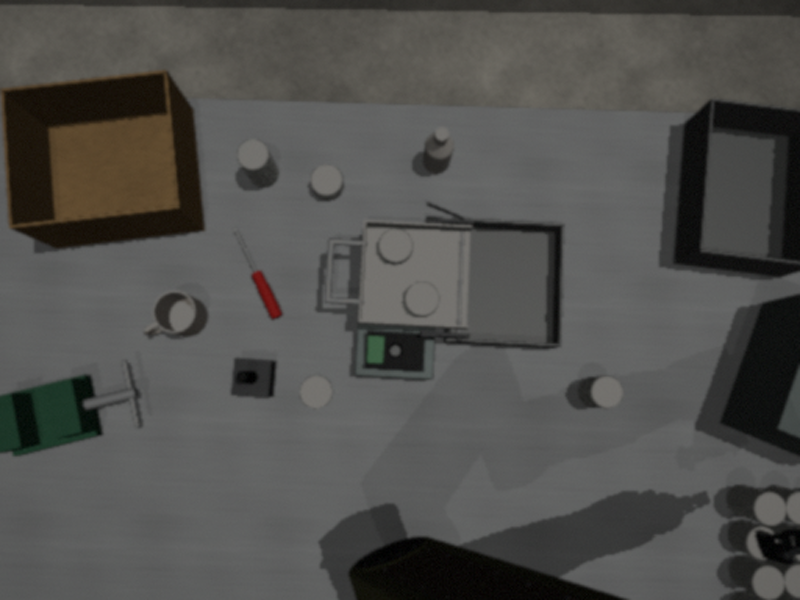

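The scene view shows the scale, with its pan handle on the +y side at (495,300), and the stylus in its holder at (488,240). In the top view, the handle bar is at about (330,270), the button at (395,351), the holder at (254,378), the loose pile at (316,392) and the screwdriver at (258,275).

```bash
python3 - <<'E'
from h import *
import pickle
t=pickle.load(open("top.pkl","rb"));s=pickle.load(open("scene.pkl","rb"))
f=1.5625
def T(u,v,z): return np.round(onz(t,(u/f,v/f),z),4)
for n,u,v,z in [("bar+x end",332,239,.102),("bar-x end",327,304,.102),("pan fl",365,222,.12),("pan fr",472,224,.12),("pan nl",360,325,.12),("pan nr",468,331,.12),("button",395,351,.068),("holder tl",234,359,.06),("holder tr",276,360,.06),("holder bl",233,397,.06),("holder br",274,398,.06),("tote fr",562,224,.06),("tote nr",558,346,.06),("base nl",353,377,.05),("base nr",432,379,.05),("loose",316,392,.012),("stack",254,152,.09),("pile2",327,181,.03),("mug",176,310,.09),("pack",396,246,.12),("pack",422,298,.12),("sd",268,295,.02)]:
    print(n,T(u,v,z))
# crop
c=t["color"][120:270,130:370];c=cv2.resize(c,(800,500),interpolation=cv2.INTER_CUBIC)
cv2.imwrite("pics/topc.png",np.clip(c.astype(float)*1.8,0,255).astype(np.uint8))
o,d=ray(s,(488/f,212/f)) 
E
```

```text
bar+x end [0.6906 0.1847 0.102 ]
bar-x end [0.5681 0.1895 0.102 ]
pan fl [0.7201 0.1234 0.12  ]
pan fr [ 0.7218 -0.0742  0.12  ]
pan nl [0.529  0.1267 0.12  ]
pan nr [ 0.5232 -0.0693  0.12  ]
button [0.4867 0.0617 0.068 ]
holder tl [0.4644 0.3648 0.06  ]
holder tr [0.4645 0.2856 0.06  ]
holder bl [0.3933 0.3629 0.06  ]
holder br [0.3933 0.2861 0.06  ]
tote fr [ 0.7421 -0.2565  0.06  ]
tote nr [ 0.5046 -0.2479  0.06  ]
base nl [0.4364 0.14   0.05  ]
base nr [ 0.4364 -0.0101  0.05  ]
loose [0.4063 0.2131 0.012 ]
stack [0.8587 0.3407 0.09  ]
pile2 [0.8247 0.2054 0.03  ]
mug [0.551 0.47  0.09 ]
pack [0.6765 0.0651 0.12  ]
pack [0.5813 0.0154 0.12  ]
sd [0.5935 0.3139 0.02  ]
```

View pics/topc.png

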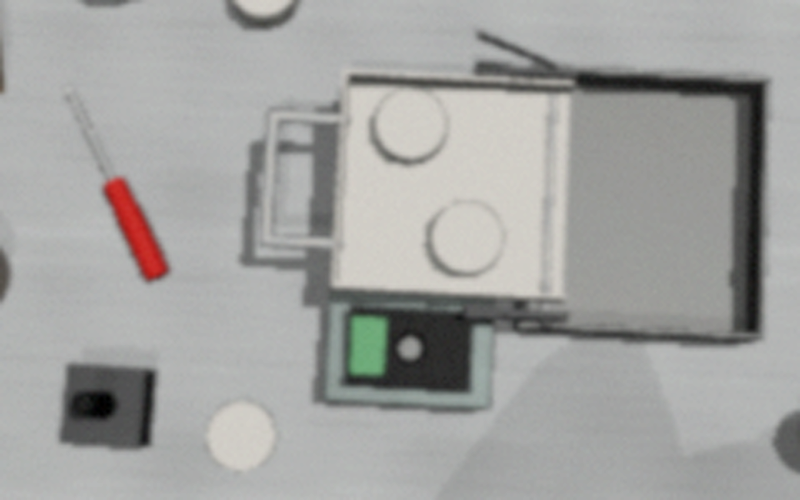

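The measurements agree: scale yaw is about -2°, its origin about (0.626, 0.042), and the handle middle comes out at (0.630, 0.187) by both routes. I'm starting the transit.

Call:
{"name": "step_arm", "arguments": {"targets": [{"linear":[1.0,-0.8,0],"turn":[0,0,-0.5],"gripper":1},{"linear":[1.0,-0.8,0],"turn":[0,0,-0.5],"gripper":1},{"linear":[1.0,-0.8,0],"turn":[0,0,-0.5],"gripper":1},{"linear":[1.0,-0.8,0],"turn":[0,0,-0.5],"gripper":1},{"linear":[1.0,-0.8,0],"turn":[0,0,-0.5],"gripper":1},{"linear":[1.0,-0.8,0],"turn":[0,0,-0.5],"gripper":1},{"linear":[1.0,-0.8,0],"turn":[0,0,-0.5],"gripper":1},{"linear":[1.0,-0.8,0],"turn":[0,0,-0.5],"gripper":1},{"linear":[1.0,-0.8,0],"turn":[0,0,-0.5],"gripper":1},{"linear":[1.0,-0.8,0],"turn":[0,0,-0.5],"gripper":1},{"linear":[1.0,-0.8,0],"turn":[0,0,-0.5],"gripper":1}]}}

```text
time_s: 1.2
position: [0.2792, -0.4495, 0.2419]
tool_rot: [0.565, 0.825, 0.0, -0.0]
wrist_force: [0.3, 0.8, -0.6]
opening: 0.996
grasp_force: 0.0
```

```bash
cat >> h.py <<'E'
def go(p,yaw=None,rot=None,say=True):
    "shift and turn (tool axes, move units) from the measured pose to p, tool down with its x at yaw deg"
    o=ctrl.get_obs();Q=R.from_quat(o["tool_rot"])
    l=Q.inv().apply(np.array(p)-o["position"])/.1
    G=rot if rot is not None else (Q if yaw is None else R.from_euler("z",yaw,degrees=True)*R.from_euler("x",180,degrees=True))
    print("pos",o["position"].round(4),"t",round(o["time_s"],2),"open",round(o["opening"],3),"grip",round(o["grasp_force"],1),"F",o["wrist_force"].round(1),"q6",o["qpos"][5].round(2))
    print("linear",l.round(3),"turn",((Q.inv()*G).as_rotvec()/np.pi).round(3))
E
python3 - <<'E'
from h import *
go((.63,.187,.242),178)
E
```

```text
pos [ 0.2792 -0.4495  0.2419] t 1.2 open 0.996 grip 0.0 F [ 0.3  0.8 -0.6] q6 0.19
linear [4.664e+00 5.574e+00 2.000e-03] turn [ 0.    -0.    -0.371]
```

Call:
{"name": "step_arm", "arguments": {"targets": [{"linear":[0.8,1.0,0],"turn":[0,0,-0.371],"gripper":0.6},{"linear":[0.8,1.0,0],"turn":[0,0,-0.371],"gripper":0.6},{"linear":[0.8,1.0,0],"turn":[0,0,-0.371],"gripper":0.6},{"linear":[0.8,1.0,0],"turn":[0,0,-0.371],"gripper":0.6},{"linear":[0.8,1.0,0],"turn":[0,0,-0.371],"gripper":0.6},{"linear":[0.8,1.0,0],"turn":[0,0,-0.371],"gripper":0.6},{"linear":[0.8,1.0,0],"turn":[0,0,-0.371],"gripper":0.6},{"linear":[0.8,1.0,0],"turn":[0,0,-0.371],"gripper":0.6},{"linear":[0.8,1.0,0],"turn":[0,0,-0.371],"gripper":0.6}]}}

```text
time_s: 2.1
position: [0.344, -0.3391, 0.242]
tool_rot: [0.02, 1.0, 0.0, -0.0]
wrist_force: [0.0, -0.1, -0.8]
opening: 0.603
grasp_force: 0.0
```

Call:
{"name": "step_arm", "arguments": {"targets": [{"linear":[-0.6,1.0,0],"turn":[0,0,0],"gripper":0.6},{"linear":[-0.6,1.0,0],"turn":[0,0,0],"gripper":0.6},{"linear":[-0.6,1.0,0],"turn":[0,0,0],"gripper":0.6},{"linear":[-0.6,1.0,0],"turn":[0,0,0],"gripper":0.6}]}}

```text
time_s: 2.5
position: [0.4089, -0.24, 0.2421]
tool_rot: [0.019, 1.0, 0.0, -0.0]
wrist_force: [-0.0, -0.1, 1.0]
opening: 0.598
grasp_force: 0.0
```

Call:
{"name": "step_arm", "arguments": {"targets": [{"linear":[-0.6,1.0,0],"turn":[0,0,0],"gripper":0.6},{"linear":[-0.6,1.0,0],"turn":[0,0,0],"gripper":0.6},{"linear":[-0.6,1.0,0],"turn":[0,0,0],"gripper":0.6},{"linear":[-0.6,1.0,0],"turn":[0,0,0],"gripper":0.6}]}}

```text
time_s: 2.9
position: [0.4726, -0.1433, 0.242]
tool_rot: [0.019, 1.0, 0.0, -0.0]
wrist_force: [-0.1, -0.5, -0.2]
opening: 0.603
grasp_force: 0.0
```

Call:
{"name": "step_arm", "arguments": {"targets": [{"linear":[-0.6,1.0,0],"turn":[0,0,0],"gripper":0.6},{"linear":[-0.6,1.0,0],"turn":[0,0,0],"gripper":0.6},{"linear":[-0.6,1.0,0],"turn":[0,0,0],"gripper":0.6},{"linear":[-0.6,1.0,0],"turn":[0,0,0],"gripper":0.6}]}}

```text
time_s: 3.3
position: [0.5363, -0.0466, 0.2419]
tool_rot: [0.019, 1.0, -0.0, -0.0]
wrist_force: [-0.1, -1.0, -0.9]
opening: 0.599
grasp_force: 0.0
```

Call:
{"name": "step_arm", "arguments": {"targets": [{"linear":[-0.6,1.0,0],"turn":[0,0,0],"gripper":0.6},{"linear":[-0.6,1.0,0],"turn":[0,0,0],"gripper":0.6},{"linear":[-0.6,1.0,0],"turn":[0,0,0],"gripper":0.6},{"linear":[-0.6,1.0,0],"turn":[0,0,0],"gripper":0.6}]}}

```text
time_s: 3.7
position: [0.6, 0.0505, 0.2417]
tool_rot: [0.02, 1.0, -0.0, -0.0]
wrist_force: [0.5, -1.2, -0.2]
opening: 0.6
grasp_force: 0.0
```

Call:
{"name": "step_arm", "arguments": {"targets": [{"linear":[-0.4,1.0,0],"turn":[0,0,0],"gripper":0.6},{"linear":[-0.4,1.0,0],"turn":[0,0,0],"gripper":0.6},{"linear":[-0.4,1.0,0],"turn":[0,0,0],"gripper":0.6},{"linear":[-0.4,1.0,0],"turn":[0,0,0],"gripper":0.6},{"linear":[-0.4,1.0,0],"turn":[0,0,0],"gripper":0.6}]}}

```text
time_s: 4.2
position: [0.6429, 0.1467, 0.2423]
tool_rot: [0.021, 1.0, -0.001, -0.001]
wrist_force: [0.4, -0.3, -0.3]
opening: 0.598
grasp_force: 0.0
```

```bash
python3 - <<'E'
from h import *
go((.63,.187,.242),178)
go((.63,.187,.094),178)
w=read_camera("wrist");cv2.imwrite("pics/w1.png",w["color"])
print(w["hand_eye"].round(3),w["K"].round(1))
E
```

```text
pos [0.6429 0.1467 0.2423] t 4.2 open 0.598 grip 0.0 F [ 0.4 -0.3 -0.3] q6 0.27
linear [0.145 0.397 0.002] turn [-0.    -0.    -0.002]
pos [0.6429 0.1467 0.2423] t 4.2 open 0.598 grip 0.0 F [ 0.4 -0.3 -0.3] q6 0.27
linear [0.144 0.4   1.482] turn [-0.    -0.    -0.002]
[[ 0.    -0.955 -0.297  0.076]
 [ 1.     0.     0.001 -0.001]
 [-0.    -0.297  0.955 -0.132]
 [ 0.     0.     0.     1.   ]] [[337.5   0.  261.8]
 [  0.  337.5 189.5]
 [  0.    0.    1. ]]
```

View pics/w1.png

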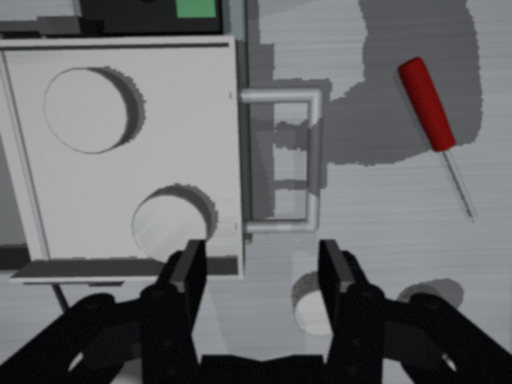

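The wrist view shows the bar running from about (316,93) to (311,228), offset to the right of the jaw line. I'll measure it from here.

```bash
cat >> h.py <<'E'
def wcam():
    o=ctrl.get_obs();w=read_camera("wrist");T=np.eye(4);T[:3,:3]=R.from_quat(o["tool_rot"]).as_matrix();T[:3,3]=o["position"]
    w["camera_from_world"]=np.linalg.inv(T@w["hand_eye"]);return w
E
python3 - <<'E'
from h import *
w=wcam()
a=onz(w,(316,97),.102);b=onz(w,(311,226),.102);print(a,b,(a+b)/2,np.degrees(np.arctan2(*(b-a)[1::-1])))
print(onz(w,(239,155),.122),onz(w,(443,150),.02),onz(w,(410,60),.02))
m=(a+b)/2
go((m[0],m[1],.15),178);go((m[0],m[1],.094),178)
E
```

```text
[0.57832284 0.19093214 0.102     ] [0.687087   0.18724396 0.102     ] [0.63270492 0.18908805 0.102     ] -1.942148841904497
[0.61763289 0.12976557 0.122     ] [0.64144451 0.33834255 0.02      ] [0.55029782 0.29546576 0.02      ]
pos [0.643  0.1468 0.2426] t 4.3 open 0.601 grip 0.0 F [ 0.3 -0.7 -0.4] q6 0.27
linear [0.121 0.419 0.926] turn [-0.    -0.    -0.002]
pos [0.643  0.1468 0.2426] t 4.3 open 0.601 grip 0.0 F [ 0.3 -0.7 -0.4] q6 0.27
linear [0.12  0.419 1.486] turn [-0.    -0.    -0.002]
```

Call:
{"name": "step_arm", "arguments": {"targets": [{"linear":[0.12,0.41,0],"turn":[0,0,0],"gripper":0.6},{"linear":[0.12,0.41,0.3],"turn":[0,0,0],"gripper":0.6},{"linear":[0.12,0.41,0.7],"turn":[0,0,0],"gripper":0.6},{"linear":[0.12,0.41,0.9],"turn":[0,0,0],"gripper":0.6},{"linear":[0.12,0.41,0.9],"turn":[0,0,0],"gripper":0.6}]}}

```text
time_s: 4.8
position: [0.6305, 0.1884, 0.149]
tool_rot: [0.021, 1.0, -0.001, -0.003]
wrist_force: [0.4, 0.0, 1.0]
opening: 0.604
grasp_force: 0.0
```

Call:
{"name": "step_arm", "arguments": {"targets": [{"linear":[0,0,0.2],"turn":[0,0,0],"gripper":0.6},{"linear":[0,0,0.4],"turn":[0,0,0],"gripper":0.6},{"linear":[0,0,0.58],"turn":[0,0,0],"gripper":0.6},{"linear":[0,0,0.58],"turn":[0,0,0],"gripper":0.6},{"linear":[0,0,0.58],"turn":[0,0,0],"gripper":0.1},{"linear":[0,0,0.58],"turn":[0,0,0],"gripper":0},{"linear":[0,0,0.58],"turn":[0,0,0],"gripper":0},{"linear":[0,0,0.58],"turn":[0,0,0],"gripper":0},{"linear":[0,0,0.58],"turn":[0,0,0],"gripper":0}], "force": 40}}

```text
time_s: 5.7
position: [0.6345, 0.1895, 0.0963]
tool_rot: [0.02, 1.0, -0.001, 0.001]
wrist_force: [-0.0, -5.0, 5.6]
opening: 0.12
grasp_force: 39.1
```

```bash
python3 - <<'E'
from h import *
go((.633,.188,.094),178)
c=read_camera("scene");cv2.imwrite("pics/s1.png",cv2.resize(c["color"][130:290,180:380],(750,600)))
E
```

```text
pos [0.6345 0.1895 0.0963] t 5.7 open 0.12 grip 39.1 F [-0.  -5.   5.6] q6 0.33
linear [ 0.014 -0.016  0.023] turn [-0.001  0.001 -0.002]
```

View pics/s1.png

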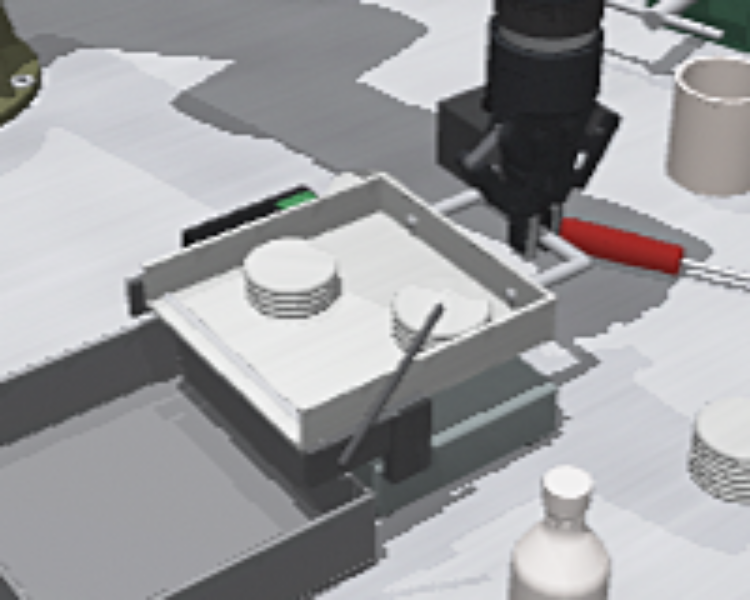

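The bar is gripped between the pads at opening 0.12. I'm lifting along the arc to 20°.

Call:
{"name": "step_arm", "arguments": {"targets": [{"linear":[0,-0.01,-0.11],"turn":[0,0,0],"gripper":0},{"linear":[0,-0.02,-0.21],"turn":[0,0,0],"gripper":0},{"linear":[0,-0.04,-0.32],"turn":[0,0,0],"gripper":0},{"linear":[0,-0.06,-0.42],"turn":[0,0,0],"gripper":0},{"linear":[0,-0.08,-0.53],"turn":[0,0,0],"gripper":0},{"linear":[0,-0.11,-0.63],"turn":[0,0,0],"gripper":0},{"linear":[0,-0.15,-0.73],"turn":[0,0,0],"gripper":0},{"linear":[0,-0.19,-0.83],"turn":[0,0,0],"gripper":0},{"linear":[0,-0.19,-0.83],"turn":[0,0,0],"gripper":0}]}}

```text
time_s: 6.65
position: [0.6339, 0.1714, 0.1793]
tool_rot: [0.02, 1.0, 0.0, 0.002]
wrist_force: [4.7, -1.0, -4.0]
opening: 0.118
grasp_force: 39.0
```

```bash
python3 - <<'E'
from h import *
go((.633,.188,.094),178)
c=read_camera("scene");cv2.imwrite("pics/s2.png",cv2.resize(c["color"][130:290,180:380],(750,600)))
E
```

```text
pos [0.6339 0.1714 0.1793] t 6.65 open 0.118 grip 39.0 F [ 4.7 -1.  -4. ] q6 0.3
linear [0.018 0.164 0.853] turn [ 0.     0.001 -0.002]
```

View pics/s2.png

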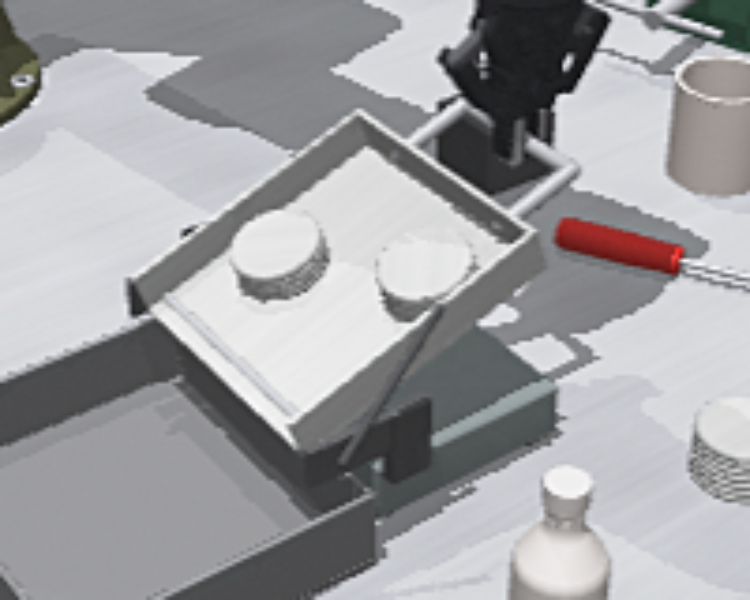

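Call:
{"name": "step_arm", "arguments": {"targets": [{"linear":[0,-0.04,-0.1],"turn":[0,0,0],"gripper":0},{"linear":[0,-0.09,-0.19],"turn":[0,0,0],"gripper":0},{"linear":[0,-0.14,-0.29],"turn":[0,0,0],"gripper":0},{"linear":[0,-0.2,-0.38],"turn":[0,0,0],"gripper":0},{"linear":[0,-0.26,-0.47],"turn":[0,0,0],"gripper":0},{"linear":[0,-0.32,-0.55],"turn":[0,0,0],"gripper":0},{"linear":[0,-0.39,-0.64],"turn":[0,0,0],"gripper":0},{"linear":[0,-0.46,-0.72],"turn":[0,0,0],"gripper":0},{"linear":[0,-0.54,-0.79],"turn":[0,0,0],"gripper":0},{"linear":[0,-0.61,-0.87],"turn":[0,0,0],"gripper":0},{"linear":[0,-0.69,-0.94],"turn":[0,0,0],"gripper":0},{"linear":[0,-0.73,-0.96],"turn":[0,0,0],"gripper":0}]}}

```text
time_s: 7.9
position: [0.6321, 0.1022, 0.2765]
tool_rot: [0.019, 1.0, 0.004, 0.003]
wrist_force: [5.2, 10.9, 9.1]
opening: 0.121
grasp_force: 39.5
```

```bash
python3 - <<'E'
from h import *
go((.633,.188,.094),178)
c=read_camera("scene");cv2.imwrite("pics/s3.png",cv2.resize(c["color"][130:290,180:380],(750,600)))
E
```

```text
pos [0.6321 0.1022 0.2765] t 7.9 open 0.121 grip 39.5 F [ 5.2 10.9  9.1] q6 0.19
linear [0.036 0.843 1.832] turn [ 0.003  0.002 -0.001]
```

View pics/s3.png

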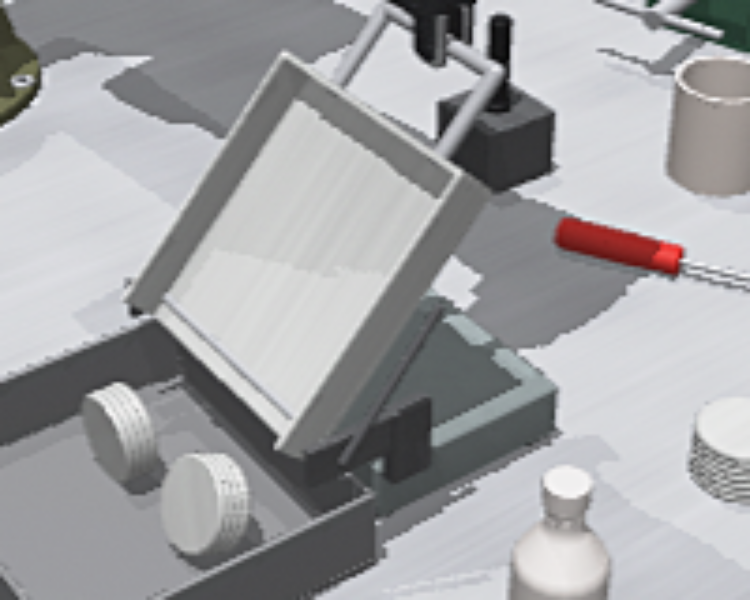

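Both packs have slid into the tote, and the pan's side wall is parallel to the rod, at about 48.8°. I'll hold here, then retrace the arc.

Call:
{"name": "step_arm", "arguments": {"targets": [{"linear":[0,0,0],"turn":[0,0,0],"gripper":0},{"linear":[0,0,0],"turn":[0,0,0],"gripper":0},{"linear":[0,0,0],"turn":[0,0,0],"gripper":0},{"linear":[0,0,0],"turn":[0,0,0],"gripper":0},{"linear":[0,0,0],"turn":[0,0,0],"gripper":0},{"linear":[0,0,0],"turn":[0,0,0],"gripper":0},{"linear":[0,0,0],"turn":[0,0,0],"gripper":0},{"linear":[0,0,0],"turn":[0,0,0],"gripper":0},{"linear":[0,0,0],"turn":[0,0,0],"gripper":0},{"linear":[0,0,0],"turn":[0,0,0],"gripper":0},{"linear":[0,0,0],"turn":[0,0,0],"gripper":0},{"linear":[0,0,0],"turn":[0,0,0],"gripper":0}]}}

```text
time_s: 9.15
position: [0.6322, 0.1028, 0.276]
tool_rot: [0.019, 1.0, 0.004, 0.003]
wrist_force: [5.3, 8.5, 7.7]
opening: 0.124
grasp_force: 39.3
```

Call:
{"name": "step_arm", "arguments": {"targets": [{"linear":[0,0.04,0.02],"turn":[0,0,0],"gripper":0},{"linear":[0,0.12,0.09],"turn":[0,0,0],"gripper":0},{"linear":[0,0.19,0.17],"turn":[0,0,0],"gripper":0},{"linear":[0,0.27,0.24],"turn":[0,0,0],"gripper":0},{"linear":[0,0.34,0.32],"turn":[0,0,0],"gripper":0},{"linear":[0,0.41,0.41],"turn":[0,0,0],"gripper":0},{"linear":[0,0.47,0.49],"turn":[0,0,0],"gripper":0},{"linear":[0,0.53,0.58],"turn":[0,0,0],"gripper":0},{"linear":[0,0.59,0.67],"turn":[0,0,0],"gripper":0},{"linear":[0,0.64,0.77],"turn":[0,0,0],"gripper":0},{"linear":[0,0.69,0.86],"turn":[0,0,0],"gripper":0},{"linear":[0,0.73,0.96],"turn":[0,0,0],"gripper":0}]}}

```text
time_s: 10.35
position: [0.6336, 0.1727, 0.1775]
tool_rot: [0.019, 1.0, 0.0, 0.001]
wrist_force: [3.3, 1.4, 0.5]
opening: 0.122
grasp_force: 39.9
```

Call:
{"name": "step_arm", "arguments": {"targets": [{"linear":[0,0.04,0.1],"turn":[0,0,0],"gripper":0},{"linear":[0,0.08,0.2],"turn":[0,0,0],"gripper":0},{"linear":[0,0.11,0.3],"turn":[0,0,0],"gripper":0},{"linear":[0,0.13,0.41],"turn":[0,0,0],"gripper":0},{"linear":[0,0.15,0.51],"turn":[0,0,0],"gripper":0},{"linear":[0,0.17,0.62],"turn":[0,0,0],"gripper":0},{"linear":[0,0.18,0.7],"turn":[0,0,0],"gripper":0},{"linear":[0,0.19,0.77],"turn":[0,0,0],"gripper":0},{"linear":[0,0.19,0.81],"turn":[0,0,0],"gripper":0},{"linear":[0,0.19,0.84],"turn":[0,0,0],"gripper":0},{"linear":[0,0.19,0.84],"turn":[0,0,0],"gripper":0}]}}

```text
time_s: 11.45
position: [0.6341, 0.1896, 0.1002]
tool_rot: [0.02, 1.0, -0.001, 0.002]
wrist_force: [-13.2, -9.8, 44.0]
opening: 0.118
grasp_force: 43.7
```

```bash
python3 - <<'E'
from h import *
go((.633,.1895,.0963),178)
c=read_camera("scene");cv2.imwrite("pics/s4.png",cv2.resize(c["color"][130:290,130:380],(800,512)))
E
```

```text
pos [0.6341 0.1896 0.1002] t 11.45 open 0.118 grip 43.7 F [-13.2  -9.8  44. ] q6 0.33
linear [ 0.011 -0.001  0.039] turn [-0.     0.001 -0.002]
```

View pics/s4.png

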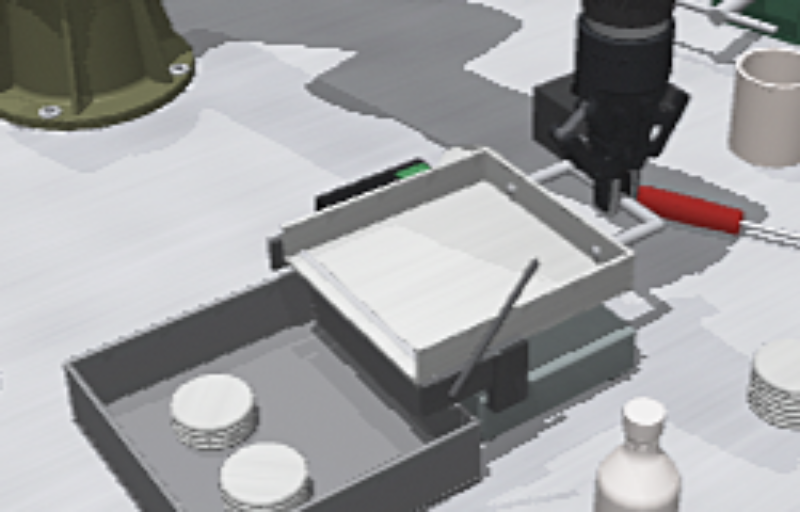

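The pan is on its stop (44 N of push on the tool) and both packs lie flat in the tote. I'll relieve the push, open and rise.

Call:
{"name": "step_arm", "arguments": {"targets": [{"linear":[0,0,-0.03],"turn":[0,0,0],"gripper":0},{"linear":[0,0,-0.03],"turn":[0,0,0],"gripper":0.3},{"linear":[0,0,-0.03],"turn":[0,0,0],"gripper":0.6},{"linear":[0,0,-0.03],"turn":[0,0,0],"gripper":0.6},{"linear":[0,0,-0.03],"turn":[0,0,0],"gripper":0.6},{"linear":[0,0,-0.03],"turn":[0,0,0],"gripper":0.6},{"linear":[0,0,-0.3],"turn":[0,0,0],"gripper":0.6},{"linear":[0,0,-0.6],"turn":[0,0,0],"gripper":0.6},{"linear":[0,0,-1.0],"turn":[0,0,0],"gripper":0.6},{"linear":[0,0,-1.0],"turn":[0,0,0],"gripper":0.6}]}}

```text
time_s: 12.5
position: [0.6364, 0.1917, 0.1992]
tool_rot: [0.02, 1.0, 0.001, 0.004]
wrist_force: [0.9, 0.5, 0.7]
opening: 0.599
grasp_force: 0.0
```

```bash
python3 - <<'E'
from h import *
go((.43,.324,.25),178)
import pickle
c=read_camera("top");pickle.dump(c,open("top2.pkl","wb"));c2=read_camera("scene");pickle.dump(c2,open("sc2.pkl","wb"))
# holder top face by mask in the top view, stylus top in scene
for n,c,x0,x1,y0,y1 in(("top",c,135,190,215,265),("scene",c2,285,340,125,190)):
    g=c["color"][y0:y1,x0:x1].max(2);print(n,np.percentile(g,[2,10,25,50,75]))
    for t in(40,75):
        m=(g<t).astype(np.uint8);k,l,s,ce=cv2.connectedComponentsWithStats(m);i=1+s[1:,4].argmax();print(t,s[i]+[x0,y0,0,0,0],ce[i]+[x0,y0])
        cs=max(cv2.findContours(m,0,1)[0],key=cv2.contourArea);print(cv2.minAreaRect(cs))
# camera calibration cross-check: button
for n in("top","scene"): pass
E
```

```text
pos [0.6364 0.1917 0.1992] t 12.5 open 0.599 grip 0.0 F [0.9 0.5 0.7] q6 0.33
linear [ 2.11   1.242 -0.521] turn [ 0.001  0.003 -0.001]
top [10.   29.   41.   55.   96.75]
40 [151 215  27  50 660] [164.02575758 241.35      ]
((26.445941925048828, 26.175674438476562), (50.14168930053711, 23.837852478027344), 80.53767395019531)
75 [ 147  215   43   50 2013] [169.35320417 239.3561848 ]
((33.0, 24.5), (49.0, 42.0), 90.0)
scene [ 22.  34.  46. 127. 217.]
40 [303 125  37  41 718] [322.91643454 140.86908078]
((38.634620666503906, 18.673076629638672), (38.43876266479492, 37.45818328857422), 78.69007110595703)
75 [ 297  125   43   57 1486] [317.66083445 151.36608345]
((33.0, 28.0), (56.0, 42.0), 90.0)
```

Call:
{"name": "step_arm", "arguments": {"targets": [{"linear":[0.9,0.4,-0.4],"turn":[0,0,0],"gripper":0.7},{"linear":[0.9,0.4,-0.4],"turn":[0,0,0],"gripper":0.7},{"linear":[0.9,0.4,-0.4],"turn":[0,0,0],"gripper":0.7},{"linear":[0.9,0.4,-0.4],"turn":[0,0,0],"gripper":0.7}]}}

```text
time_s: 13.0
position: [0.5437, 0.2347, 0.2328]
tool_rot: [0.019, 1.0, -0.0, -0.0]
wrist_force: [-0.2, -1.2, -0.7]
opening: 0.701
grasp_force: 0.0
```

Call:
{"name": "step_arm", "arguments": {"targets": [{"linear":[0.9,0.4,0],"turn":[0,0,0],"gripper":0.7},{"linear":[0.9,0.4,0],"turn":[0,0,0],"gripper":0.7},{"linear":[0.9,0.4,0],"turn":[0,0,0],"gripper":0.7},{"linear":[0.9,0.4,0],"turn":[0,0,0],"gripper":0.7},{"linear":[0.9,0.4,0],"turn":[0,0,0],"gripper":0.7}]}}

```text
time_s: 13.5
position: [0.4576, 0.2772, 0.2324]
tool_rot: [0.02, 1.0, -0.0, -0.0]
wrist_force: [0.1, 0.4, 0.4]
opening: 0.699
grasp_force: 0.0
```

```bash
python3 - <<'E'
from h import *
import pickle
w=wcam();pickle.dump(w,open("w2.pkl","wb"))
cv2.imwrite("pics/w2.png",np.clip(cv2.resize(w["color"],(800,600))*1.5,0,255).astype(np.uint8))
go((.429,.327,.24),178)
print(proj(w,(.429,.327,.06))*1.5625,proj(w,(.429,.327,.142))*1.5625,proj(w,(.487,.062,.068))*1.5625)
E
```

```text
pos [0.4578 0.2771 0.2326] t 13.55 open 0.701 grip 0.0 F [-1.   0.6  0.6] q6 0.59
linear [ 0.308  0.487 -0.075] turn [-0.    -0.    -0.002]
[494.46199342 213.88264271] [524.02074995 242.24793631] [ 54.01811082 330.1046864 ]
```

View pics/w2.png

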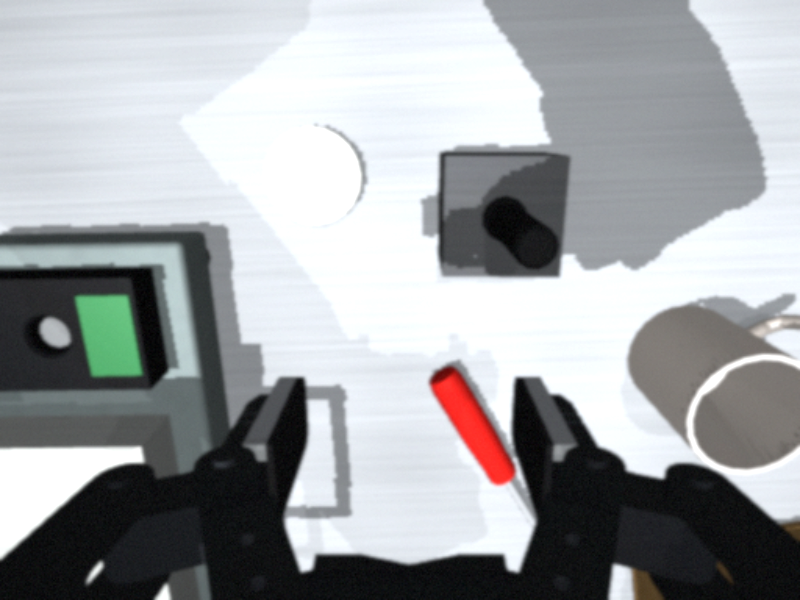

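The wrist view shows the stylus top at (536,248), the block top roughly from (442,154) to (570,157) and down to y 276, and the button at (54,333). The button agrees with the estimate.

```bash
python3 - <<'E'
from h import *
import pickle
w=pickle.load(open("w2.pkl","rb"));f=1.5625
print("top",onz(w,(536/f,248/f),.142),"button",onz(w,(54/f,333/f),.068))
for p in((442,154),(570,157),(560,276),(442,276)):print(onz(w,(p[0]/f,p[1]/f),.06))
t=pickle.load(open("top.pkl","rb"));print("from top",onz(t,(154,241.5),.142))
g=w["color"][120:190,295:380].max(2);m=(g<18).astype(np.uint8);k,l,s,ce=cv2.connectedComponentsWithStats(m);i=1+s[1:,4].argmax();print(s[i],ce[i]+[295,120])
cs=max(cv2.findContours(m,0,1)[0],key=cv2.contourArea);print(cv2.minAreaRect(cs))
E
```

```text
top [0.43171602 0.33219969 0.142     ] button [0.48884485 0.0615427  0.068     ]
[0.39444386 0.29750483 0.06      ]
[0.39892093 0.36889446 0.06      ]
[0.46765586 0.36640203 0.06      ]
[0.46484392 0.29599204 0.06      ]
from top [0.42887925 0.33262158 0.142     ]
[ 15   7  46  44 879] [328.32650739 144.71672355]
((37.4476318359375, 28.452611923217773), (52.401851654052734, 26.907150268554688), 42.137596130371094)
```

Call:
{"name": "step_arm", "arguments": {"targets": [{"linear":[0.285,0.54,0],"turn":[0,0,0],"gripper":0.7},{"linear":[0.285,0.54,0],"turn":[0,0,0],"gripper":0.7},{"linear":[0.285,0.54,0.1],"turn":[0,0,0],"gripper":0.7},{"linear":[0.285,0.54,0.4],"turn":[0,0,0],"gripper":0.7},{"linear":[0.285,0.54,0.7],"turn":[0,0,0],"gripper":0.7},{"linear":[0.285,0.54,0.7],"turn":[0,0,0],"gripper":0.7},{"linear":[0.285,0.54,0.7],"turn":[0,0,0],"gripper":0.7}]}}

```text
time_s: 14.25
position: [0.4304, 0.3315, 0.1628]
tool_rot: [0.02, 1.0, -0.001, -0.001]
wrist_force: [0.2, 0.4, 0.4]
opening: 0.706
grasp_force: 0.0
```

```bash
python3 - <<'E'
from h import *
go((.4315,.332,.107),178)
E
```

```text
pos [0.4304 0.3315 0.1628] t 14.25 open 0.706 grip 0.0 F [0.2 0.4 0.4] q6 0.7
linear [-0.011  0.006  0.558] turn [-0.001 -0.    -0.002]
```

Call:
{"name": "step_arm", "arguments": {"targets": [{"linear":[-0.01,0,0.2],"turn":[0,0,0],"gripper":0.7},{"linear":[-0.01,0,0.4],"turn":[0,0,0],"gripper":0.7},{"linear":[-0.01,0,0.56],"turn":[0,0,0],"gripper":0.6},{"linear":[-0.01,0,0.56],"turn":[0,0,0],"gripper":0.4},{"linear":[-0.01,0,0.56],"turn":[0,0,0],"gripper":0.2},{"linear":[-0.01,0,0.56],"turn":[0,0,0],"gripper":0.1},{"linear":[-0.01,0,0.56],"turn":[0,0,0],"gripper":0.1},{"linear":[-0.01,0,0.56],"turn":[0,0,0],"gripper":0.1},{"linear":[-0.01,0,0.56],"turn":[0,0,0],"gripper":0.1}], "force": 40}}

```text
time_s: 15.15
position: [0.4323, 0.3334, 0.1089]
tool_rot: [0.02, 1.0, 0.001, 0.001]
wrist_force: [1.1, -1.1, 5.6]
opening: 0.221
grasp_force: 39.7
```

```bash
python3 - <<'E'
from h import *
go((.4315,.332,.107),178)
E
```

```text
pos [0.4323 0.3334 0.1089] t 15.15 open 0.221 grip 39.7 F [ 1.1 -1.1  5.6] q6 0.7
linear [ 0.008 -0.014  0.019] turn [ 0.     0.001 -0.001]
```

The stylus is gripped at opening 0.22. I'll lift it out and carry it over the button.

Call:
{"name": "step_arm", "arguments": {"targets": [{"linear":[0,0,-0.2],"turn":[0,0,0],"gripper":0.1},{"linear":[0,0,-0.5],"turn":[0,0,0],"gripper":0.1},{"linear":[0,0,-0.8],"turn":[0,0,0],"gripper":0.1},{"linear":[0,0,-1.0],"turn":[0,0,0],"gripper":0.1},{"linear":[0,0,-1.0],"turn":[0,0,0],"gripper":0.1}]}}

```text
time_s: 15.65
position: [0.4329, 0.3341, 0.2108]
tool_rot: [0.02, 1.0, 0.002, 0.002]
wrist_force: [0.6, 0.3, -0.6]
opening: 0.221
grasp_force: 39.3
```

Call:
{"name": "step_arm", "arguments": {"targets": [{"linear":[-0.22,-0.9,0],"turn":[0,0,0],"gripper":0.1},{"linear":[-0.22,-0.9,0],"turn":[0,0,0],"gripper":0.1},{"linear":[-0.22,-0.9,0],"turn":[0,0,0],"gripper":0.1},{"linear":[-0.22,-0.9,0],"turn":[0,0,0],"gripper":0.1}]}}

```text
time_s: 16.05
position: [0.4495, 0.2411, 0.2066]
tool_rot: [0.021, 1.0, -0.0, -0.0]
wrist_force: [-0.0, 1.0, -0.4]
opening: 0.222
grasp_force: 39.5
```

Call:
{"name": "step_arm", "arguments": {"targets": [{"linear":[-0.22,-0.9,0],"turn":[0,0,0],"gripper":0.1},{"linear":[-0.22,-0.9,0],"turn":[0,0,0],"gripper":0.1},{"linear":[-0.22,-0.9,0],"turn":[0,0,0],"gripper":0.1},{"linear":[-0.22,-0.9,0],"turn":[0,0,0],"gripper":0.1}]}}

```text
time_s: 16.45
position: [0.4681, 0.1515, 0.2069]
tool_rot: [0.02, 1.0, 0.0, -0.0]
wrist_force: [0.7, -0.4, -0.1]
opening: 0.224
grasp_force: 39.7
```

Call:
{"name": "step_arm", "arguments": {"targets": [{"linear":[-0.22,-0.9,0],"turn":[0,0,0],"gripper":0.1},{"linear":[-0.22,-0.9,0],"turn":[0,0,0],"gripper":0.1},{"linear":[-0.22,-0.9,0],"turn":[0,0,0],"gripper":0.1},{"linear":[-0.22,-0.9,0],"turn":[0,0,0],"gripper":0.1},{"linear":[-0.22,-0.9,0],"turn":[0,0,0],"gripper":0.1},{"linear":[-0.22,-0.9,0],"turn":[0,0,0],"gripper":0.1}]}}

```text
time_s: 17.05
position: [0.4864, 0.0619, 0.2072]
tool_rot: [0.019, 1.0, 0.0, -0.0]
wrist_force: [-1.0, -0.7, 0.1]
opening: 0.222
grasp_force: 39.8
```

```bash
python3 - <<'E'
from h import *
go((.488,.062,.165),178)
w=wcam();p=ctrl.get_obs()["position"]
t=p+[0,0,-.097];f=1.5625
print("pred tip",proj(w,t)*f,"button",proj(w,(.488,.062,.068))*f)
s=read_camera("scene");a=cv2.resize(w["color"],(800,600))[200:600,150:650];b=cv2.resize(s["color"][120:220,200:330],(300,231))
print("scene tip",(proj(s,t)-[200,120])*300/130)
a[:231,200:500]=b
cv2.imwrite("pics/w3.png",np.clip(a*1.5,0,255).astype(np.uint8))
E
```

```text
pos [0.4864 0.0619 0.2072] t 17.05 open 0.222 grip 39.8 F [-1.  -0.7  0.1] q6 0.16
linear [-0.017  0.001  0.422] turn [ 0.    -0.    -0.001]
pred tip [409.73818457 305.33331799] button [410.08009073 283.45505617]
scene tip [116.65515864 137.78950762]
```

View pics/w3.png

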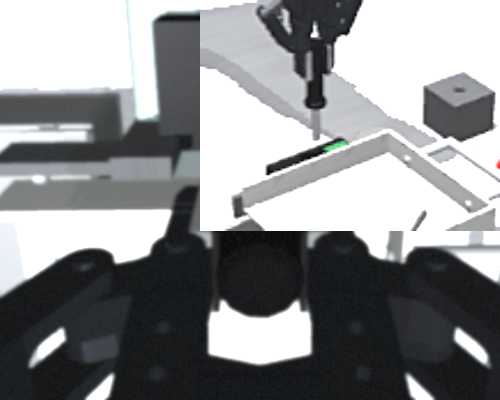

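The scene inset shows the stylus hanging straight, with its tip at (116,139) in the crop against a predicted (117,138). I'm pressing now.

Call:
{"name": "step_arm", "arguments": {"targets": [{"linear":[-0.02,0,0.2],"turn":[0,0,0],"gripper":0.1},{"linear":[-0.02,0,0.3],"turn":[0,0,0],"gripper":0.1},{"linear":[-0.02,0,0.38],"turn":[0,0,0],"gripper":0.1},{"linear":[-0.02,0,0.42],"turn":[0,0,0],"gripper":0.1},{"linear":[-0.02,0,0.45],"turn":[0,0,0],"gripper":0.1},{"linear":[-0.02,0,0.48],"turn":[0,0,0],"gripper":0.1},{"linear":[-0.02,0,0.48],"turn":[0,0,0],"gripper":0.1},{"linear":[-0.02,0,0.48],"turn":[0,0,0],"gripper":0.1}]}}

```text
time_s: 17.95
position: [0.4885, 0.0603, 0.1599]
tool_rot: [0.02, 1.0, 0.0, 0.0]
wrist_force: [-2.7, 0.9, 4.8]
opening: 0.218
grasp_force: 40.3
```

Call:
{"name": "step_arm", "arguments": {"targets": [{"linear":[0,0,0.01],"turn":[0,0,0],"gripper":0.1},{"linear":[0,0,0.02],"turn":[0,0,0],"gripper":0.1},{"linear":[0,0,0.02],"turn":[0,0,0],"gripper":0.1},{"linear":[0,0,0.02],"turn":[0,0,0],"gripper":0.1}]}}

```text
time_s: 18.35
position: [0.4896, 0.0603, 0.1594]
tool_rot: [0.02, 1.0, 0.0, 0.002]
wrist_force: [-4.7, 0.3, 15.4]
opening: 0.225
grasp_force: 41.5
```

The button is on its stop: force rose from 4.8 to 15.4 N with almost no further travel. Now retreat.

Call:
{"name": "step_arm", "arguments": {"targets": [{"linear":[0,0,-0.1],"turn":[0,0,0],"gripper":0.1},{"linear":[0,0,-0.3],"turn":[0,0,0],"gripper":0.1},{"linear":[0,0,-0.5],"turn":[0,0,0],"gripper":0.1},{"linear":[0,0,-0.5],"turn":[0,0,0],"gripper":0.1}]}}

```text
time_s: 18.75
position: [0.4908, 0.0604, 0.21]
tool_rot: [0.02, 1.0, 0.0, 0.003]
wrist_force: [1.1, -0.7, -0.9]
opening: 0.224
grasp_force: 39.8
```

Call:
{"name": "step_arm", "arguments": {"targets": [{"linear":[0.22,0.9,0],"turn":[0,0,0],"gripper":0.1},{"linear":[0.22,0.9,0],"turn":[0,0,0],"gripper":0.1},{"linear":[0.22,0.9,0],"turn":[0,0,0],"gripper":0.1},{"linear":[0.22,0.9,0],"turn":[0,0,0],"gripper":0.1}]}}

```text
time_s: 19.15
position: [0.4697, 0.1516, 0.2065]
tool_rot: [0.019, 1.0, -0.0, -0.0]
wrist_force: [0.3, -1.0, -0.7]
opening: 0.222
grasp_force: 39.9
```

Call:
{"name": "step_arm", "arguments": {"targets": [{"linear":[0.22,0.9,0],"turn":[0,0,0],"gripper":0.1},{"linear":[0.22,0.9,0],"turn":[0,0,0],"gripper":0.1},{"linear":[0.22,0.9,0],"turn":[0,0,0],"gripper":0.1},{"linear":[0.22,0.9,0],"turn":[0,0,0],"gripper":0.1}]}}

```text
time_s: 19.55
position: [0.4517, 0.2413, 0.2067]
tool_rot: [0.019, 1.0, -0.001, -0.0]
wrist_force: [-0.6, -0.1, -0.7]
opening: 0.222
grasp_force: 39.9
```

Call:
{"name": "step_arm", "arguments": {"targets": [{"linear":[0.22,0.9,0],"turn":[0,0,0],"gripper":0.1},{"linear":[0.22,0.9,0],"turn":[0,0,0],"gripper":0.1},{"linear":[0.22,0.9,0],"turn":[0,0,0],"gripper":0.1},{"linear":[0.22,0.9,0],"turn":[0,0,0],"gripper":0.1},{"linear":[0.22,0.9,0],"turn":[0,0,0],"gripper":0.1}]}}

```text
time_s: 20.05
position: [0.4337, 0.3307, 0.207]
tool_rot: [0.021, 1.0, -0.001, -0.0]
wrist_force: [-0.4, 0.0, -0.4]
opening: 0.223
grasp_force: 40.0
```

```bash
python3 - <<'E'
from h import *
go((.4315,.3325,.1089),178)
o=ctrl.get_obs();p=o["position"];f=1
for n in("scene","top"):
    c=read_camera(n);t=p+R.from_quat(o["tool_rot"]).apply([0,0,.097]);u=proj(c,t);g=cv2.cvtColor(c["color"],cv2.COLOR_BGR2GRAY)
    print(n,"tip pred",u.round(1),"hole pred",proj(c,(.4315,.3325,.06)).round(1))
    x,y=u.round().astype(int)
    if n=="scene": print(g[y-14:y+16:2,x-9:x+10])
E
```

```text
pos [0.4337 0.3307 0.207 ] t 20.05 open 0.223 grip 40.0 F [-0.4  0.  -0.4] q6 0.69
linear [0.022 0.018 0.981] turn [-0.    -0.    -0.002]
scene tip pred [312.8 143.9] hole pred [312.1 157.7]
[[209 209 208 212 223 127   0  11  29  30  31  23   0 137 207 217 213 213
  214]
 [211 210 209 211 216 222 234 168  88  75  91 209 233 224 217 214 214 214
  214]
 [213 213 214 213 213 212 222 156  92  87 132 205 218 214 214 214 214 213
  213]
 [212 214 213 214 215 216 225 144  79  84 160 211 217 212 211 211 212 213
  213]
 [215 215 212 212 213 214 226 145  80  82 158 209 213 210 211 211 211 211
  214]
 [126 123 203 230 228 227 235 150  82  82 154 207 215 214 212 210 209 207
  207]
 [132 130 128 128 127 128 119  93  91  84 117 203 223 221 219 215 212 213
  214]
 [132 132 133 133 132 133 133 103  90 101 124 129 127 126 124 127 127 125
  125]
 [132 133 131 132 133 132 132 133 134 133 133 132 132 130 129 129 128 127
  127]
 [131 131 132 132 132 132 132 131 132 132 130 130 130 132 132 132 132 133
  132]
 [129 130 129 131 131 130 131 132 136 137 140 139 137 137 135 133 134 133
  133]
 [129 130 131 133 125 120 109 105 110  80  59  59  90 131 139 136 134 134
  133]
 [110 106 108 110 112  82  64  65  64  64  66  67  64  64  62  75 129 143
  139]
 [106 108  77  59  62  66  66  69  67  67  67  65  63  63  62  58  91 104
  109]
 [106 106 108 108 109  78  53  49  49  44  83 102 107 109 108 107 104 104
  103]]
top tip pred [157.3 240.1] hole pred [160.2 241.2]
```

```bash
python3 - <<'E'
from h import *
for n,z in(("scene",.06),):
    c=read_camera(n);g=cv2.cvtColor(c["color"],cv2.COLOR_BGR2GRAY)
    print(g[150:168,300:326])
    print(proj(c,(.4315,.3325,.06)),proj(c,(.4315,.3355,.06)),proj(c,(.4345,.3325,.06)))
E
```

```text
[[129 128 128 129 129 130 130 130 130 130 131 133 135 137 139 138 138 136
  135 133 134 133 134 132 131 133]
 [128 128 129 130 129 129 130 131 131 133 135 125 121 112  88 110 136 138
  135 135 133 131 132 132 133 133]
 [129 128 128 129 129 130 131 133 124 120 110 106 109  82  59  60  90 132
  139 136 134 134 134 134 134 135]
 [129 129 129 130 133 129 122 110 105 108 110 112  83  62  62  62  59  75
  112 138 140 137 135 136 136 135]
 [129 131 127 121 109 106 108 110 112  82  62  65  63  64  66  65  65  62
   61  75 128 144 138 134 133 132]
 [122 113 106 104 105  77  60  61  66  64  62  65  65  68  67  66  66  65
   62  59  58 103 131 135 133 131]
 [102 104 104 104 106 107  77  60  61  65  67  68  67  67  66  64  63  63
   61  59  91 103 108 123 133 135]
 [105 105 105 105 105 106 108  79  61  61  66  69  66  64  62  63  61  59
   96 109 107 106 102 100 113 131]
 [110 108 105 104 106 106 107 107 110  77  52  49  49  45  83 103 108 109
  108 107 105 103 102 103 102 108]
 [ 88 107 108 108 105 103 103 103 107 102  73  47  40  48  74 102 109 106
  104 105 105 104 104 105 105 106]
 [ 44  70 
[... 246 characters left out ...]
103 105 105 105 106  99  96  98 100
  101 104  87  60  47  49  50  51]
 [ 55  56  53  51  50  61  87 105 108 106 104 102 103 107 103 102 104  86
   77  61  47  48  50  51  52  52]
 [ 55  54  55  54  52  50  49  72 100 107 105 107 109 112  93  79  61  49
   50  52  48  51  52  52  53  52]
 [ 54  55  53  53  54  52  51  48  62  89 110 115  94  61  49  50  51  52
   53  52  53  54  53  55  53  52]
 [ 55  54  56  56  54  55  54  52  52  50  64  56  46  48  52  53  52  54
   53  53  53  52  53  52  53  52]
 [ 54  57  56  55  54  53  55  53  53  52  52  49  46  50  52  54  53  54
   53  52  53  52  54  53  53  52]]
[312.13650931 157.6930311 ] [312.86510188 157.40266199] [312.76959055 158.07220479]
```

Call:
{"name": "step_arm", "arguments": {"targets": [{"linear":[0.018,0.022,0.0],"turn":[0,0,0],"gripper":0.1},{"linear":[0.018,0.022,0.1],"turn":[0,0,0],"gripper":0.1},{"linear":[0.018,0.022,0.25],"turn":[0,0,0],"gripper":0.1},{"linear":[0.018,0.022,0.4],"turn":[0,0,0],"gripper":0.1},{"linear":[0.018,0.022,0.46],"turn":[0,0,0],"gripper":0.1},{"linear":[0.018,0.022,0.5],"turn":[0,0,0],"gripper":0.1},{"linear":[0.018,0.022,0.54],"turn":[0,0,0],"gripper":0.1},{"linear":[0.018,0.022,0.58],"turn":[0,0,0],"gripper":0.1},{"linear":[0.018,0.022,0.6],"turn":[0,0,0],"gripper":0.1},{"linear":[0.018,0.022,0.6],"turn":[0,0,0],"gripper":0.1}]}}

```text
time_s: 21.2
position: [0.4317, 0.3347, 0.1471]
tool_rot: [0.02, 1.0, -0.0, 0.0]
wrist_force: [1.3, -1.8, -1.4]
opening: 0.223
grasp_force: 40.0
```

The tip is about 10 mm into the hole with no axial resistance. I'll continue to full depth.

Call:
{"name": "step_arm", "arguments": {"targets": [{"linear":[0,-0.01,0.08],"turn":[0,0,0],"gripper":0.1},{"linear":[0,-0.01,0.16],"turn":[0,0,0],"gripper":0.1},{"linear":[0,-0.01,0.24],"turn":[0,0,0],"gripper":0.1},{"linear":[0,-0.01,0.3],"turn":[0,0,0],"gripper":0.1},{"linear":[0,-0.01,0.34],"turn":[0,0,0],"gripper":0.1},{"linear":[0,-0.01,0.37],"turn":[0,0,0],"gripper":0.1},{"linear":[0,-0.01,0.39],"turn":[0,0,0],"gripper":0.1},{"linear":[0,-0.01,0.39],"turn":[0,0,0],"gripper":0.1},{"linear":[0,-0.01,0.39],"turn":[0,0,0],"gripper":0.1}]}}

```text
time_s: 22.1
position: [0.4314, 0.334, 0.1089]
tool_rot: [0.02, 1.0, 0.0, 0.0]
wrist_force: [-1.8, -1.7, 6.2]
opening: 0.225
grasp_force: 40.6
```

The flange is seated (6 N, same height as at pick-up). Releasing and rising.

Call:
{"name": "step_arm", "arguments": {"targets": [{"linear":[0,0,0],"turn":[0,0,0],"gripper":0.3},{"linear":[0,0,0],"turn":[0,0,0],"gripper":0.4},{"linear":[0,0,0],"turn":[0,0,0],"gripper":0.6},{"linear":[0,0,0],"turn":[0,0,0],"gripper":0.7},{"linear":[0,0,0],"turn":[0,0,0],"gripper":0.7},{"linear":[0,0,-0.2],"turn":[0,0,0],"gripper":0.7},{"linear":[0,0,-0.5],"turn":[0,0,0],"gripper":0.7},{"linear":[0,0,-0.8],"turn":[0,0,0],"gripper":0.7},{"linear":[0,0,-1.0],"turn":[0,0,0],"gripper":0.7},{"linear":[0,0,-1.0],"turn":[0,0,0],"gripper":0.7}]}}

```text
time_s: 23.1
position: [0.4331, 0.3352, 0.2114]
tool_rot: [0.02, 1.0, 0.002, 0.002]
wrist_force: [0.6, 0.2, -0.3]
opening: 0.7
grasp_force: 0.0
```

Call:
{"name": "step_arm", "arguments": {"targets": [{"linear":[-0.6,-0.6,0],"turn":[0,0,0],"gripper":0.7},{"linear":[-0.6,-0.6,0],"turn":[0,0,0],"gripper":0.7},{"linear":[-0.6,-0.6,0],"turn":[0,0,0],"gripper":0.7},{"linear":[-0.6,-0.6,0],"turn":[0,0,0],"gripper":0.7},{"linear":[-0.6,-0.6,0],"turn":[0,0,0],"gripper":0.7}]}}

```text
time_s: 23.6
position: [0.4882, 0.2718, 0.2075]
tool_rot: [0.02, 1.0, -0.0, -0.001]
wrist_force: [-0.7, 0.3, -0.7]
opening: 0.701
grasp_force: 0.0
```

```bash
python3 - <<'E'
from h import *
import pickle
s0=pickle.load(open("scene.pkl","rb"));s=read_camera("scene")
# stylus: dark handle rows in scene, before vs now
for c in(s0,s):
    g=c["color"].max(2)
    for y in(136,142,148,154):
        x=np.where(g[y,300:326]<60)[0]+300;print(y,x.mean().round(2) if len(x) else None,len(x),end=" | ")
    col=np.where(g[120:160,312]<60)[0]+120;print("top row",col.min() if len(col) else None)
t=read_camera("scene");print(proj(s,(.432,.333,.142)))
d=cv2.absdiff(s0["color"],s["color"]).max(2)>40
k,l,st,ce=cv2.connectedComponentsWithStats(d.astype(np.uint8))
print([(r[:5].tolist()) for r in st[1:] if r[4]>25])
go((.5,.3,.2),178)
E
```

```text
136 313.0 5 | 142 313.0 5 | 148 312.5 6 | 154 313.0 7 | top row 134
136 313.0 5 | 142 313.0 5 | 148 312.5 6 | 154 312.5 6 | top row 134
[313.52461204 134.12422516]
[[296, 0, 5, 12, 54], [297, 0, 43, 30, 485], [303, 3, 20, 10, 134], [290, 33, 45, 100, 2230], [119, 46, 45, 12, 73], [108, 51, 29, 25, 134], [122, 60, 24, 12, 71], [193, 60, 6, 8, 32], [181, 76, 20, 5, 31], [172, 98, 26, 10, 121], [178, 117, 132, 55, 3727], [314, 152, 44, 33, 682], [172, 154, 14, 7, 43], [126, 158, 45, 10, 187], [0, 164, 158, 87, 3019], [245, 193, 16, 8, 50], [245, 201, 26, 14, 173], [284, 213, 8, 11, 45], [291, 213, 20, 11, 39], [183, 247, 28, 24, 409], [198, 268, 30, 26, 449]]
pos [0.4883 0.2722 0.2079] t 23.7 open 0.698 grip 0.0 F [0.3 1.3 0.3] q6 0.55
linear [-0.107  0.282  0.079] turn [-0.    -0.    -0.001]
```

The stylus appears in the same pixels as at the start, the packs are in the tote, and the pan's edges are unchanged. Handing in.

```bash
python3 -c "
from h import *
print(workorder.hand_in())"
```

```text
the job is handed in; nothing more can be done
None
```

I completed every step and handed the job in at about 24 s of the 72 s limit; hand-in returned no verdict, but my last checks showed the packs in the tote, the pan level, the button pressed to its stop (15 N) and the stylus back home.

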